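Slide a takeaway tub under the lid press and keep the press held down

TASK

Slide the orange takeaway tub along the counter into the open side of the lid press until it is fully home against the rubber back stop, then push the press's black knob straight down until the rim of the guide bush stands within the green band on the rod, without going deep into the red. Keep it held there for at least two seconds and finish while still holding the knob down at the green band, because the press springs up when let go. Do not lift or tip the tub, and leave the other things on the counter alone.

Things in the scene. Friction and masses are not known exactly. Their poses are not given: they have to be found in the camera images.
- tub: low round takeaway tub, orange with a white lid already on, upright, filled, 0.3 to 0.55 kg. Body 136 mm in diameter up to 48 mm high, lid 140 mm in diameter, flat top 58 mm above the counter. Origin: centre of its underside, z axis up. Slides freely on the counter; starts to the left (+y) of the press, in front of the press's open side.
- press: C-shaped grey lid press, fixed to the counter at another place and yaw each time. Origin: on the counter straight under the ram; the tub is home when centred here. Its -x axis points out of the open side (roughly world +y), +x to back stop and column (x = 90 to 134 mm), z up. No sill. Overhead arm 36 mm wide from the column to x = -16 mm, 118 to 150 mm above the counter.
- mouth (a point): middle of the press's flared mouth, on the counter, 100 mm ahead (-x) of the press origin. Steel rails 30 mm high flare here to 112 mm either side; from 40 mm ahead of the origin inward they run parallel, inner faces 72 mm either side of the middle (4 mm play each side of the tub)
- back_stop (a point): middle of the front face of the black rubber back stop, 40 mm high, 90 mm wide, 68 mm behind (+x) the press origin, 20 mm above the counter; touches the tub when it is home
- bush_rim (a point): centre of the top rim of the steel guide bush (36 mm in diameter, 112 to 156 mm above the counter) at the end of the overhead arm; the rod with its green band (lower) and red band (upper) sinks into it
- knob_top (a point): centre of the flat top (42 mm across) of the black palm knob, 50 mm in diameter, above the ram axis; 220 mm above the counter when up, sinks as the plunger is pressed
- plunger (a joint): downward travel of knob and rod in m: 0 up, 0.034 bottomed. The guide bush's rim meets the green band's lower edge at 0.020, its upper edge (start of the red) at 0.028. Return spring 150 N/m, about 3 N at the start; from about 0.014 the foot rests on the lid and its inner spring adds 600 N/m from about 2 N: about 15 N on the knob in mid-band.
- foot: round white foot plate (52 mm in diameter) on the ram's lower end; its underside is 72 mm above the counter when up, 14 mm over the tub's lid, and it gives on an inner spring inside the ram. Origin: 72 mm below its underside (the press origin when up)
- mug_1: white mug, 98 mm tall, bystander
- onion_1: red onion, 82 mm, bystander
- squeeze_2: squeeze bottle of dark red sauce with an orange nozzle, 214 mm tall, bystander
- mill_1: small salt mill with a grey cap, 90 mm tall, 44 mm in diameter, bystander

How it is judged:
By the outcome, as a careful person would: the job done as asked, in the order asked, and still so for the second after the job is handed in, while the arm keeps its last pose, push and grip.
It also fails if it takes over 67 s, if anything falls off the work surface, if the arm or the gripper's body presses on something with over 40 N, if the wrist force passes 120 N, or if a joint passes its speed limit or range.

ROBOT

A 7-joint arm with a two-finger parallel gripper is mounted at the origin on a cart in front of the work surface, level with it; the furniture and walls round the work are solid. World frame = base frame: x ahead of the robot, y to its left, z up, the work surface at z = 0. Lengths are in mm, angles in rad, forces in N, time in s.
With the tool pointing down it reaches from about 425 to 875 mm from the base axis. Payload 8.4 kg.
Tool frame: the origin (TCP) lies midway between the tips of the shut fingers; the grasp point (between the pads) lies hold_point_z behind it (hold_point_z is the distance from the TCP to the grasp point, in mm); z points along the fingers, y is the line along which they close (so a half turn about z gives the same grasp; the last joint's range is limited). The gripper opens to 87 mm and grips with 3 to 60 N. Pads are 19 mm wide; open, the fingers measure 117 mm over their backs; the gripper's body (75 mm by 190 mm) begins 51 mm behind the grasp point.
Start: joints at [1.174, 0.333, 0.04, 1.465, -0.013, 1.343, -0.059], TCP at [190.699, -621.367, 222.546] pointing down, gripper open.
Joint ranges: [-2.58, 2.58], [-0.38, 2.09], [-1.3, 1.39], [0.25, 2.4], [-1.5, 4.64], [0.08, 2.09], [-2.65, 2.65]. Speed limits (rad/s): [2.22, 2.22, 2.79, 2.79, 3.14, 3.14, 3.14].

INTERFACE

Orientations are given as a unit quaternion [x, y, z, w].
In Python, from rig import * gives the robot as it stands.
- The arm moves only by the tool move_arm, never from a script. Its argument "increments" is a list of rows, each a list of 5 numbers: the shift along the tool's x, y, z in mm, then the turn about the tool's z in rad, then the finger opening in mm, from 0 to 87. A call has 1 to 10 rows; each row is the pose to reach, as a shift and turn from the pose commanded when the call began, along the tool's axes at that moment; what a row does not reach only later rows make up. A row lasts 1/10 s, in which the tool goes at most 50 mm and 8.59 degrees, less where a joint would pass 70% of its speed; a pose out of reach is approached as far as the arm can. A call with a gripper value outside its range is refused whole. The fingers move at their own pace and stop on an object; the grip force is fixed at half the most. Time passes only in rows, so rows that repeat a pose let the fingers close. It gives the time, the measured TCP pose, the force, the opening and the grip force at its end, in the units of the state.
- sense(): the state, without advancing time (a new reading comes with each control period).
- grab_frame(name): name is "scene" or "top" or "wrist"; returns a dict with "image" (420x560x3 uint8, red, green, blue), "fx", "fy", "cx", "cy" (pixels), "distortion" ([k1, k2, p1, p2, k3] as OpenCV has them; the pictures are not rectified), "camera_from_world" (4x4, takes a point from world to camera coordinates). Camera axes: x right, y down, z forward; pixel columns grow to the right and rows downward; lengths in mm; the calibration is good to about 2 mm. A picture is of the moment at which its call begins. There is no depth.
- finish_job(): hands the job in; it is judged then, once.
The state is a dict: "time": time; "joints": joint angles; "dq": joint speeds; "joint_torque": joint torques, N m; "eef_pos": TCP position; "orientation": TCP orientation; "ft_force": force on the tool from outside, world axes, zero at the start; "moment": the same for the moment, N m; "width": opening from 0.0 (shut) to 1.0 (fully open); "gripper_force": force on a finger pad.
Only numpy, scipy, OpenCV 4.12 (cv2) and the standard library are available. Lean on these libraries where they do the work, as an engineer would, in place of code of your own. Each camera call takes 0.05 s, during which the arm holds its last target. There are 200 camera calls.

## Working session

There is one attempt and no reset: what is moved stays moved. The work goes in short steps, Python scripts to look and compute and a tool call to move; the robot and the scene stay as the last step left them, time stands still between calls to the robot, and variables do not carry over. Pictures are saved under pics/ and viewed, at most 10 in all, crops included, and the job is handed in when it is done.

Besides the shell and the picture viewer there is one more tool, called after "Emit:" as a command line: name --pt "numbers of a row" for each row, then --argument value for the rest. move_arm: Moves the arm, as the interface text tells. Its arguments: {"type":"object","properties":{"increments":{"type":"array"}},"required":["increments"]}

```bash
mkdir -p pics; ls; python3 - <<'E'
from rig import *
import cv2,numpy as np
s=sense();print({k:np.round(v,3).tolist() for k,v in s.items()})
for n in("scene","top"):
    f=grab_frame(n);cv2.imwrite(f"pics/{n}0.png",f["image"][:,:,::-1])
    print(n,f["fx"],f["fy"],f["cx"],f["cy"],f["distortion"],np.round(f["camera_from_world"],3).tolist())
E
```

```text
pics
{'time': 0.0, 'joints': [1.174, 0.334, 0.04, 1.466, -0.013, 1.343, -0.058], 'dq': [0.0, -0.002, 0.001, -0.001, -0.001, 0.001, 0.001], 'joint_torque': [-0.0, -65.635, 1.335, -40.381, -0.06, 0.044, 0.0], 'eef_pos': [190.561, -620.936, 221.639], 'orientation': [0.989, 0.148, -0.0, -0.001], 'ft_force': [0.669, -0.31, -0.044], 'moment': [-0.0, -0.053, -0.049], 'gripper_force': 0.0, 'width': 0.998}
scene 465.2600455677988 465.2600455677988 292.56241956658806 212.63470329432133 [-0.00832697  0.          0.          0.          0.        ] [[-0.49, -0.872, 0.009, 327.921], [-0.341, 0.182, -0.922, 302.12], [0.802, -0.455, -0.387, 867.011], [0.0, 0.0, 0.0, 1.0]]
top 482.89156798085526 482.89156798085526 275.2759800956036 209.9891598596812 [-0.08114544  0.          0.          0.          0.        ] [[-0.294, -0.956, 0.003, 240.002], [-0.929, 0.285, -0.238, 540.756], [0.226, -0.073, -0.971, 1093.03], [0.0, 0.0, 0.0, 1.0]]
```

View pics/scene0.png

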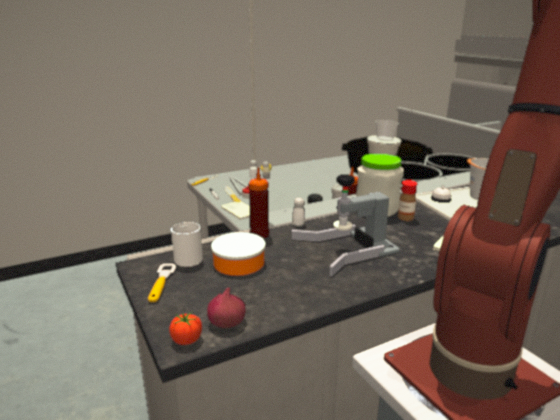

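View pics/top0.png

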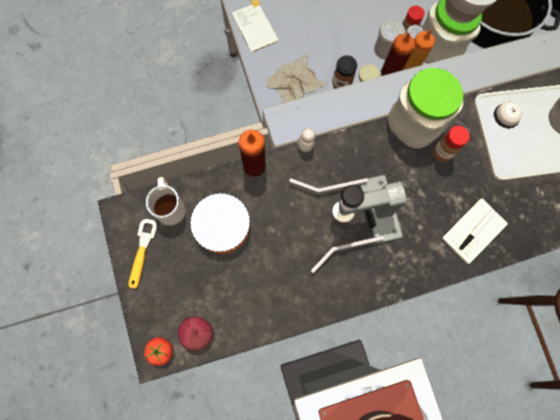

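The tub's lid is at about (220,223) in the top view. The knob is at (352,195), and the rail tips are at (291,181) and (315,271). Next I measure them.

```bash
cat > h.py <<'E'
from rig import *
import cv2,numpy as np
def ray(f,p):
    K=np.array([[f["fx"],0,f["cx"]],[0,f["fy"],f["cy"]],[0,0,1]])
    u=cv2.undistortPoints(np.array([[p]],float),K,np.array(f["distortion"]))[0,0]
    T=np.array(f["camera_from_world"]);R=T[:3,:3]
    return -R.T@T[:3,3],R.T@np.array([u[0],u[1],1])
def plane(f,p,z):
    o,d=ray(f,p);return o+d*(z-o[2])/d[2]
def tri(f1,p1,f2,p2):
    A=np.zeros((3,3));b=np.zeros(3)
    for f,p in((f1,p1),(f2,p2)):
        o,d=ray(f,p);d=d/np.linalg.norm(d);M=np.eye(3)-np.outer(d,d);A+=M;b+=M@o
    return np.linalg.solve(A,b)
def proj(f,P):
    K=np.array([[f["fx"],0,f["cx"]],[0,f["fy"],f["cy"]],[0,0,1]]);T=np.array(f["camera_from_world"])
    r,_=cv2.Rodrigues(T[:3,:3]);return cv2.projectPoints(np.array([P],float),r,T[:3,3],K,np.array(f["distortion"]))[0][0,0]
def blob(m,near):
    c=cv2.findContours(m.astype(np.uint8),cv2.RETR_EXTERNAL,cv2.CHAIN_APPROX_NONE)[0]
    c=[k for k in c if cv2.contourArea(k)>30]
    return min(c,key=lambda k:np.linalg.norm(k[:,0].mean(0)-near))
def lid(f,near,z=58):
    hsv=cv2.cvtColor(f["image"],cv2.COLOR_RGB2HSV)
    c=cv2.convexHull(blob((hsv[...,1]<60)&(hsv[...,2]>150),near))
    P=np.array([plane(f,p[0],z)[:2] for p in c]).astype(np.float32)
    (x,y),r=cv2.minEnclosingCircle(P);m=cv2.fitEllipse(P);return np.round([x,y,r,*m[0],*m[1]],1)
E
python3 - <<'E'
from h import *
t=grab_frame("top");s=grab_frame("scene")
print("lid top",lid(t,(220,223)),"scene",lid(s,(238,246)))
for n,p in(("a",(291,181)),("b",(315,271)),("knob",(352,195))):
    print(n,plane(t,p,30 if n!="knob" else 220))
c=t["image"][140:300,270:430];cv2.imwrite("pics/press.png",cv2.resize(c,None,fx=3.7,fy=3.7,interpolation=cv2.INTER_CUBIC)[:,:,::-1])
c=s["image"][150:290,270:430];cv2.imwrite("pics/press_s.png",cv2.resize(c,None,fx=4,fy=4,interpolation=cv2.INTER_CUBIC)[:,:,::-1])
E
```

```text
lid top [600.6 206.   72.  600.7 206.3 142.4 143.1] scene [869.1  58.7 388.6 935.7  88.5 323.2 866.7]
a [655.55126746   8.16359916  30.        ]
b [423.2641954   21.08150896  30.        ]
knob [535.03043086 -80.42698301 220.        ]
```

View pics/press.png

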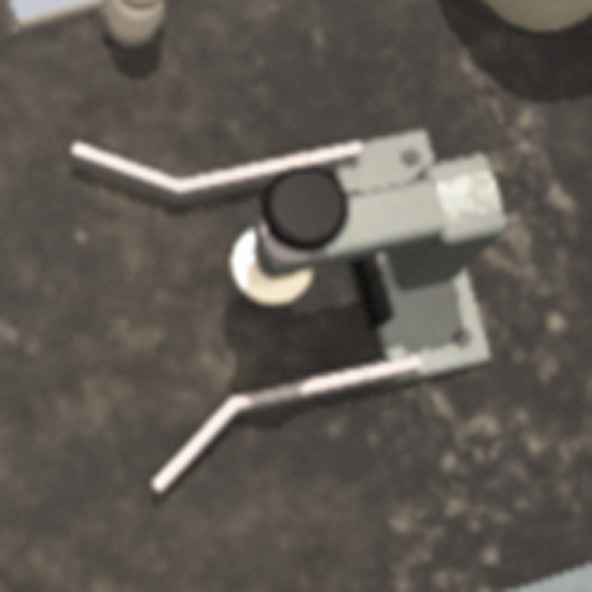

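View pics/press_s.png

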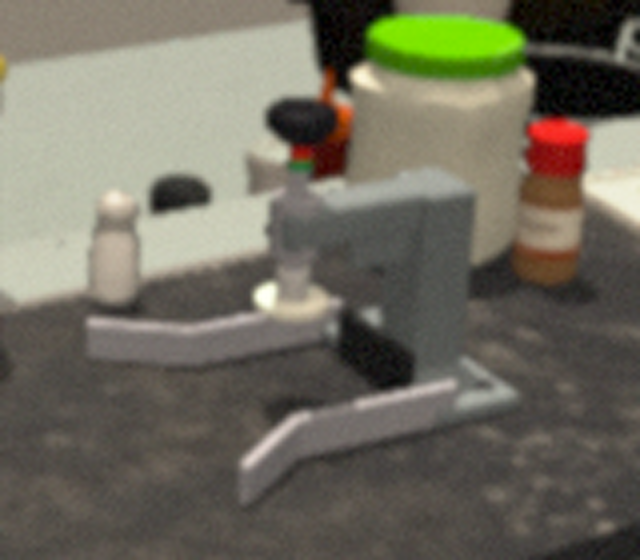

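The press crop shows the rail bends at (180,187) and (237,402), and the rail ends near (360,148) and (420,362). The knob's centre is at (306,210). The scene crop shows the green and red bands just under the knob at about (301,160).

```bash
python3 - <<'E'
from h import *
t=grab_frame("top");s=grab_frame("scene")
P={k:plane(t,(270+x/3.7,140+y/3.7),30)[:2] for k,(x,y) in dict(ta=(76,149),tb=(158,488),ba=(180,187),bb=(237,402),ea=(360,148),eb=(420,362)).items()}
for k in P:print(k,P[k].round(1))
print("widths",[np.linalg.norm(P[k+'a']-P[k+'b']).round(1) for k in 'tbe'])
m={k:(P[k+'a']+P[k+'b'])/2 for k in 'tbe'};print({k:v.round(1) for k,v in m.items()})
for v in(m['e']-m['b'],P['ea']-P['ba'],P['eb']-P['bb'],):print("dir deg",np.degrees(np.arctan2(v[1],v[0])))
v=P['bb']-P['ba'];print("perp",np.degrees(np.arctan2(v[1],v[0]))+0)
v=P['tb']-P['ta'];print("perp",np.degrees(np.arctan2(v[1],v[0])))
# knob
for n,f,near in(("top",t,(352,196)),("scene",s,(345,180))):
    g=f["image"].max(2)<50
    x,y=map(int,near);w=np.zeros_like(g);w[y-14:y+16,x-16:x+16]=1
    c=blob(g&w,near);e=cv2.fitEllipse(cv2.convexHull(c));print(n,e,cv2.boundingRect(c));
    print(plane(f,e[0],208),plane(f,e[0],220))
    if n=="top":e0=e
print(tri(t,e0[0],s,e[0]))
print("foot",plane(t,(270+270/3.7,140+265/3.7),74))
E
```

```text
ta [657.7   8.7]
tb [422.9  27. ]
ba [611.6 -50.4]
bb [461.2 -40.1]
ea [ 601.9 -176.7]
eb [ 450.6 -164.9]
widths [np.float64(235.6), np.float64(150.7), np.float64(151.7)]
{'t': array([540.3,  17.9]), 'b': array([536.4, -45.3]), 'e': array([ 526.2, -170.8])}
dir deg -94.62560689250448
dir deg -94.39073922891346
dir deg -94.86308142491967
perp 176.08869152284493
perp 175.53518922845296Traceback (most recent call last):
  File "<stdin>", line 14, in <module>
  File "h.py", line 21, in blob
    return min(c,key=lambda k:np.linalg.norm(k[:,0].mean(0)-near))
ValueError: min() iterable argument is empty
```

```bash
python3 - <<'E'
from h import *
t=grab_frame("top");s=grab_frame("scene")
E={}
for n,f,near in(("top",t,(352,196)),("scene",s,(345,180))):
    g=f["image"].max(2)<75
    x,y=map(int,near);w=np.zeros_like(g);w[y-14:y+16,x-16:x+16]=1
    c=blob(g&w,near);e=cv2.fitEllipse(cv2.convexHull(c));print(n,e,cv2.boundingRect(c));E[n]=e[0]
    print(plane(f,e[0],210),plane(f,e[0],220))
print("tri",tri(t,E["top"],s,E["scene"]))
print("foot",plane(t,(270+270/3.7,140+265/3.7),74))
d=np.array([np.cos(np.radians(-94.5)),np.sin(np.radians(-94.5))])
print(d,sense()["eef_pos"])
E
```

```text
top ((350.2332763671875, 195.46705627441406), (22.149259567260742, 28.02828025817871), 96.2577896118164) (336, 185, 27, 23)
[537.32394933 -78.93903495 210.        ] [535.1586726  -76.54814708 220.        ]
scene ((346.739013671875, 183.7989501953125), (16.744281768798828, 22.083154678344727), 132.3031768798828) (337, 175, 20, 19)
[503.19647641 -67.49457345 210.        ] [479.89291587 -50.22803961 220.        ]
tri [537.44614689 -86.50739868 196.20330144]
foot [534.15051997 -81.68812112  74.        ]
[-0.0784591  -0.99691733] [ 190.6854741  -621.300942    222.41336569]
```

```bash
python3 - <<'E'
from h import *
import rig
t=grab_frame("top");s=grab_frame("scene")
print([ (k,getattr(rig,k)) for k in dir(rig) if 'hold' in k.lower()], dir(rig)[:40])
for n,p,z in(("mug rim",(165,205),98),("mug left",(147,207),98),("mug right",(184,205),98),("mug bottomrim",(168,226),98),("bottle base",(255,170),5),("bottle right",(265,165),20),("bottle front",(256,176),5),("mill base",(306,148),5),("onion",(196,334),41)):
    print(n,plane(t,p,z).round(0))
for n,p in(("mug base front",(187,264)),("mug baseR",(201,258)),("bottle base",(260,236))):print(n,plane(s,p,0).round(0))
E
```

```text
[('hold_point_z', 18.700000000000003)] ['IKError', '__builtins__', '__cached__', '__doc__', '__file__', '__loader__', '__name__', '__package__', '__spec__', 'finish_job', 'grab_frame', 'hold_point_z', 'sense']
mug rim [667. 316.  98.]
mug left [675. 358.  98.]
mug right [654. 274.  98.]
mug bottomrim [616. 322.  98.]
bottle base [718.  85.   5.]
bottle right [719.  57.  20.]
bottle front [702.  87.   5.]
mill base [737. -60.   5.]
onion [364. 332.  41.]
mug base front [659. 330.   0.]
mug baseR [673. 286.   0.]
bottle base [722.  83.   0.]
```

Emit:
move_arm --pt "0 0 -40 -0.12 0" --pt "10 -9 -75 -0.24 0" --pt "35 -31 -100 -0.36 0" --pt "65 -58 -100 -0.48 0" --pt "98 -88 -100 -0.6 0" --pt "132 -118 -100 -0.72 0" --pt "166 -148 -100 -0.84 0" --pt "200 -178 -100 -0.96 0" --pt "234 -209 -100 -1.08 0" --pt "268 -240 -100 -1.195 0"

```text
time: 1.5
eef_pos: [377.1, -311.6, 322.8]
orientation: [0.733, 0.681, -0.0, 0.0]
ft_force: [1.3, 0.2, 0.2]
width: 0.176
gripper_force: 0.0
```

```bash
cat > go.py <<'E'
from h import *
from scipy.spatial.transform import Rotation as Ro
import sys
s=sense();R=Ro.from_quat(s["orientation"]).as_matrix();p=np.array(s["eef_pos"])
print(s["time"],p.round(1),"yang",np.degrees(np.arctan2(R[1,1],R[0,1])).round(2),"F",np.round(s["ft_force"],1),"q",np.round(s["joints"],2),"w",s["width"])
for a in sys.argv[1:]:
    w=np.array(list(map(float,a.split(","))));print(a,(R.T@(w-p)).round(1))
E
python3 go.py 690,206,320
```

```text
1.5 [ 377.1 -311.6  322.8] yang -4.2 F [1.3 0.2 0.2] q [ 0.91 -0.02 -0.31  1.67 -0.    1.49  0.53] w 0.17557988552101553
690,206,320 [539.1 274.2   2.6]
```

Emit:
move_arm --pt "30 15 0 0 0" --pt "70 36 0 0 0" --pt "110 56 0 0 0" --pt "150 76 0 0 0" --pt "190 97 0 0 0" --pt "230 117 0 0 0" --pt "270 137 0 0 0" --pt "310 158 0 0 0" --pt "350 178 0 0 0" --pt "390 198 0 0 0"

```text
time: 2.5
eef_pos: [605.1, 61.4, 322.8]
orientation: [0.734, 0.679, 0.0, 0.0]
ft_force: [0.7, -0.2, -0.5]
width: 0.005
gripper_force: 0.0
```

```bash
python3 go.py 692,206,150 692,206,40
```

```text
2.5 [605.1  61.4 322.8] yang -4.52 F [ 0.7 -0.2 -0.5] q [ 0.37  0.29 -0.69  1.38  0.18  1.54 -0.39] w 0.005390521324800744
692,206,150 [151.   75.1 172.8]
692,206,40 [151.   75.1 282.8]
```

Emit:
move_arm --pt "35 18 0 0 0" --pt "75 39 0 0 0" --pt "115 60 0 0 0" --pt "151 79 0 0 0" --pt "151 79 40 0 0" --pt "151 79 90 0 0" --pt "151 79 140 0 0" --pt "151 79 190 0 0" --pt "151 79 240 0 0" --pt "151 79 280 0 0"

```text
time: 3.5
eef_pos: [693.9, 203.6, 39.3]
orientation: [0.734, 0.679, -0.001, -0.0]
ft_force: [0.5, -0.4, 0.3]
width: 0.006
gripper_force: 0.0
```

```bash
python3 go.py 692,206,40; python3 - <<'E'
from h import *
t=grab_frame("top");print(lid(t,(220,223)))
cv2.imwrite("pics/t2.png",t["image"][:,:,::-1])
E
```

```text
3.5 [693.9 203.6  39.3] yang -4.49 F [ 0.5 -0.4  0.3] q [ 0.08  0.7  -0.64  1.42  0.43  1.17 -0.7 ] w 0.006003133155322385
692,206,40 [ 2.2 -2.1 -0.7]
[601.2 205.9  71.5 601.3 206.  139.2 142.8]
```

View pics/t2.png

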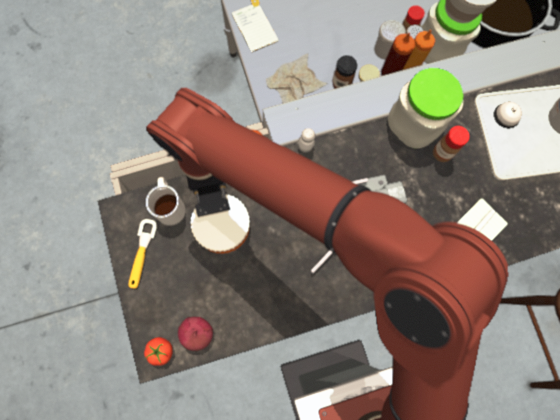

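The gripper stands beside the tub's far side without touching it, with the lid at (220,223). I now push the tub toward the press axis.

Emit:
move_arm --pt "2 -6 0 0 0" --pt "2 -11 0 0 0" --pt "2 -16 0 0 0" --pt "2 -21 0 0 0" --pt "2 -26 0 0 0" --pt "2 -31 0 0 0" --pt "2 -36 0 0 0" --pt "2 -41 0 0 0" --pt "2 -46 0 0 0" --pt "2 -49 0 0 0"

```text
time: 4.55
eef_pos: [648.8, 210.4, 45.8]
orientation: [0.734, 0.679, 0.003, 0.002]
ft_force: [7.2, 0.3, 5.4]
width: 0.003
gripper_force: 3.2
```

```bash
python3 go.py 692,206,40; python3 - <<'E'
from h import *
t=grab_frame("top");print(lid(t,(220,240)))
E
```

```text
4.55 [648.8 210.4  45.8] yang -4.52 F [7.2 0.3 5.4] q [ 0.1   0.62 -0.67  1.54  0.41  1.12 -0.74] w 0.0030023329412595624
692,206,40 [-1.  43.4  6.1]
[571.8 207.8  71.5 570.2 208.7 135.1 142.8]
```

Emit:
move_arm --pt "0 10 0 0 0" --pt "0 14 5 0 0" --pt "0 14 25 0 0" --pt "0 14 25 0 0" --pt "0 8 25 0 0" --pt "0 3 25 0 0" --pt "0 -2 25 0 0" --pt "0 -7 25 0 0" --pt "0 -11 25 0 0" --pt "0 -14 25 0 0"

```text
time: 5.6
eef_pos: [632.4, 211.4, 18.3]
orientation: [0.734, 0.679, 0.001, 0.0]
ft_force: [4.0, -0.1, 1.7]
width: 0.003
gripper_force: 2.2
```

```bash
python3 go.py 692,206,40; python3 - <<'E'
from h import *
t=grab_frame("top");print(lid(t,(220,240)))
E
```

```text
5.6 [632.4 211.4  18.3] yang -4.47 F [ 4.  -0.1  1.7] q [ 0.09  0.63 -0.66  1.59  0.43  1.06 -0.76] w 0.003365397086674758
692,206,40 [ -0.8  59.9 -21.7]
[551.4 210.   71.5 549.3 210.7 133.8 142.9]
```

Emit:
move_arm --pt "0 10 0 0 0" --pt "0 10 -40 0 0" --pt "0 10 -90 0 20" --pt "25 -15 -95 0 50" --pt "55 -45 -95 0 50" --pt "88 -78 -95 0 50" --pt "90 -80 -95 0 50" --pt "90 -80 -60 0 50" --pt "90 -80 -20 0 50" --pt "90 -80 -20 0 50"

```text
time: 6.65
eef_pos: [556.5, 304.9, 32.2]
orientation: [0.734, 0.679, -0.005, -0.001]
ft_force: [-1.4, -0.2, -0.2]
width: 0.56
gripper_force: 0.0
```

```bash
python3 go.py 692,206,40; python3 - <<'E'
from h import *
t=grab_frame("top");print(lid(t,(230,240)))
cv2.imwrite("pics/t3.png",t["image"][100:400,80:480][:,:,::-1])
E
```

```text
6.65 [556.5 304.9  32.2] yang -4.45 F [-1.4 -0.2 -0.2] q [-0.04  0.57 -0.7   1.66  0.41  1.07 -0.94] w 0.5604114428515519
692,206,40 [-88.2 142.7  -8.5]
[729.6 308.6  26.  731.4 307.5  29.   52.5]
```

View pics/t3.png

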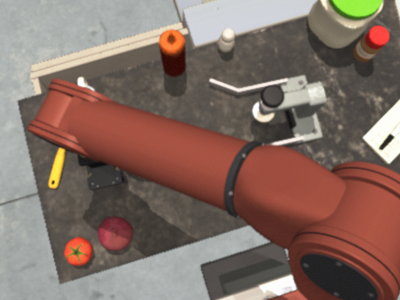

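The arm hides the tub in the top view. The gripper is behind it, clear of the mug and the onion, and the bystanders have not moved.

Emit:
move_arm --pt "-7 0 0 0 50" --pt "-13 0 0 0 50" --pt "-18 0 0 0 50" --pt "-24 0 0 0 50" --pt "-31 0 0 0 50" --pt "-39 0 0 0 50" --pt "-47 1 0 0 50" --pt "-55 1 0 0 50" --pt "-63 2 0 0 50" --pt "-70 2 0 0 50"

```text
time: 7.7
eef_pos: [556.5, 238.3, 38.7]
orientation: [0.734, 0.679, 0.002, -0.0]
ft_force: [0.8, 5.8, 3.5]
width: 0.578
gripper_force: 2.6
```

```bash
python3 go.py 539.4,-8,20; python3 - <<'E'
from h import *
t=grab_frame("scene")
cv2.imwrite("pics/s3.png",cv2.resize(t["image"][150:320,120:420],None,fx=2.5,fy=2.5)[:,:,::-1])
E
```

```text
7.7 [556.5 238.3  38.7] yang -4.44 F [0.8 5.8 3.5] q [ 0.09  0.5  -0.72  1.74  0.38  1.03 -0.84] w 0.5776865784874947
539.4,-8,20 [-246.9    2.    18.1]
```

View pics/s3.png

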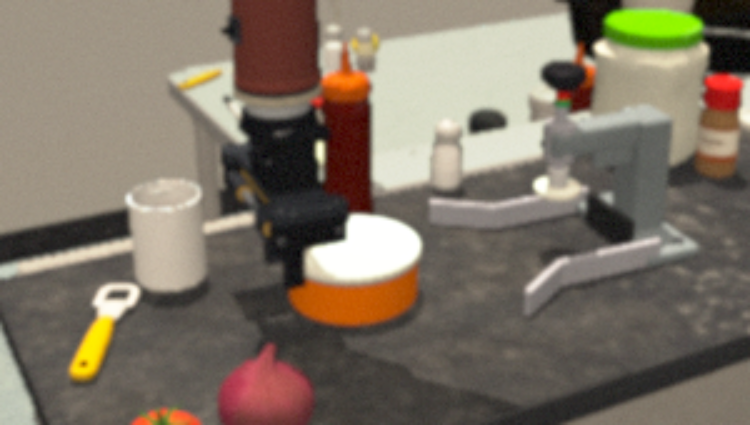

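The tub sits in the gripper's cradle, upright with its lid at about (370,245). The lane into the mouth is clear.

Emit:
move_arm --pt "-8 0 2 0 50" --pt "-17 0 4 0 50" --pt "-26 0 7 0 50" --pt "-35 0 9 0 50" --pt "-44 1 11 0 50" --pt "-53 1 11 0 50" --pt "-62 1 11 0 50" --pt "-71 1 11 0 50" --pt "-80 2 11 0 50" --pt "-88 2 11 0 50"

```text
time: 8.75
eef_pos: [551.6, 150.2, 27.4]
orientation: [0.734, 0.679, 0.001, -0.0]
ft_force: [0.4, 5.7, 2.7]
width: 0.576
gripper_force: 3.1
```

```bash
python3 go.py 539.4,-8,20; python3 - <<'E'
from h import *
f=grab_frame("scene");h=cv2.cvtColor(f["image"],cv2.COLOR_RGB2HSV)
m=(h[...,0]<15)&(h[...,1]>170)&(h[...,2]>120);m[:,:190]=0;m[:200]=0;m[290:]=0
c=blob(m,(290,250));print(cv2.boundingRect(c))
x,y,w,hh=cv2.boundingRect(c)
print(plane(f,(x+w/2,y+hh),0))
E
```

```text
8.75 [551.6 150.2  27.4] yang -4.43 F [0.4 5.7 2.7] q [ 0.24  0.46 -0.71  1.83  0.35  0.98 -0.69] w 0.5761172251566704
539.4,-8,20 [-158.7    0.     7.1]
(268, 251, 48, 22)
[483.18421148 106.25855656   0.        ]
```

Emit:
move_arm --pt "-9 0 0 0 50" --pt "-18 0 0 0 50" --pt "-28 0 0 0 50" --pt "-38 0 0 0 50" --pt "-48 0 0 0 50" --pt "-58 0 0 0 50" --pt "-68 0 0 0 50" --pt "-78 0 0 0 50" --pt "-88 0 0 0 50" --pt "-97 0 0 0 50"

```text
time: 9.8
eef_pos: [543.8, 53.5, 27.1]
orientation: [0.734, 0.679, 0.001, -0.0]
ft_force: [0.4, 4.9, 3.4]
width: 0.576
gripper_force: 2.9
```

```bash
python3 go.py 539.4,-8,20; python3 - <<'E'
from h import *
t=grab_frame("scene")
cv2.imwrite("pics/s4.png",cv2.resize(t["image"][150:300,220:430],None,fx=3.5,fy=3.5)[:,:,::-1])
E
```

```text
9.8 [543.8  53.5  27.1] yang -4.42 F [0.4 4.9 3.4] q [ 0.41  0.4  -0.7   1.89  0.31  0.95 -0.51] w 0.5760184611254915
539.4,-8,20 [-61.7   0.3   7. ]
```

View pics/s4.png

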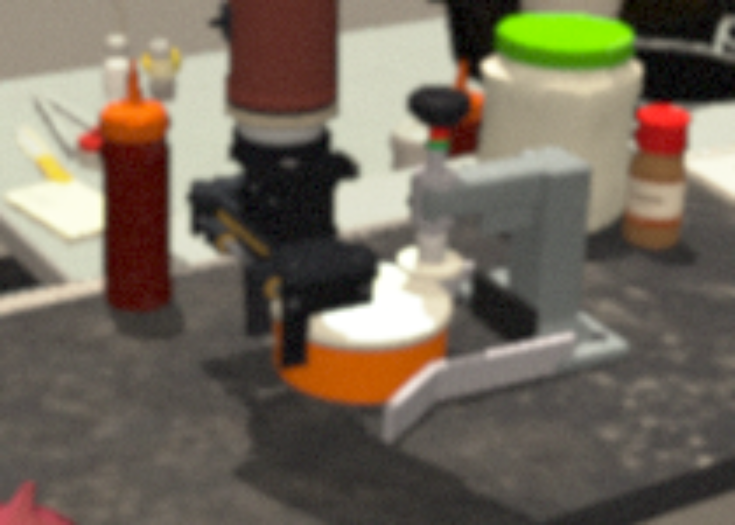

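The tub is entering between the rails, upright, and the gripper is still clear of the knob and bush. I'll make the last stretch slow.

Emit:
move_arm --pt "-7 0 0 0 50" --pt "-14 0 0 0 50" --pt "-20 0 0 0 50" --pt "-26 0 0 0 50" --pt "-32 0 0 0 50" --pt "-37 0 0 0 50" --pt "-42 0 0 0 50" --pt "-46 0 0 0 50" --pt "-50 0 0 0 50" --pt "-53 0 0 0 50"

```text
time: 10.85
eef_pos: [539.6, 0.9, 26.9]
orientation: [0.734, 0.679, 0.0, -0.0]
ft_force: [0.0, 5.7, 3.3]
width: 0.574
gripper_force: 2.9
```

Emit:
move_arm --pt "-1 0 0 0 50" --pt "-2 0 0 0 50" --pt "-3 0 0 0 50" --pt "-4 0 0 0 50"

```text
time: 11.25
eef_pos: [539.3, -2.8, 26.9]
orientation: [0.734, 0.679, 0.001, -0.0]
ft_force: [-0.2, 5.1, 3.8]
width: 0.572
gripper_force: 3.0
```

```bash
python3 go.py 539.4,-8,20
```

```text
11.25 [539.3  -2.8  26.9] yang -4.42 F [-0.2  5.1  3.8] q [ 0.51  0.39 -0.68  1.91  0.3   0.94 -0.39] w 0.5715495604417559
539.4,-8,20 [-5.2  0.5  6.9]
```

Emit:
move_arm --pt "-1 0 0 0 50" --pt "-2 0 0 0 50" --pt "-3 0 0 0 50" --pt "-4 0 0 0 50"

```text
time: 11.65
eef_pos: [539.0, -6.8, 26.9]
orientation: [0.734, 0.679, 0.0, -0.0]
ft_force: [0.7, 5.6, 4.5]
width: 0.573
gripper_force: 3.0
```

Emit:
move_arm --pt "-1 0 0 0 50" --pt "-2 0 0 0 50" --pt "-3 0 0 0 50"

```text
time: 11.95
eef_pos: [538.9, -7.3, 27.0]
orientation: [0.733, 0.68, 0.002, -0.001]
ft_force: [0.8, 15.2, 3.3]
width: 0.579
gripper_force: 7.4
```

Emit:
move_arm --pt "0 0 0 0 50" --pt "-1 0 0 0 50"

```text
time: 12.15
eef_pos: [538.9, -7.3, 27.1]
orientation: [0.733, 0.68, 0.002, -0.001]
ft_force: [0.9, 17.9, 3.7]
width: 0.574
gripper_force: 8.6
```

```bash
python3 - <<'E'
from h import *
t=grab_frame("scene")
cv2.imwrite("pics/s5.png",cv2.resize(t["image"][150:290,260:420],None,fx=4,fy=4)[:,:,::-1])
E
```

```text
(no output)
```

View pics/s5.png

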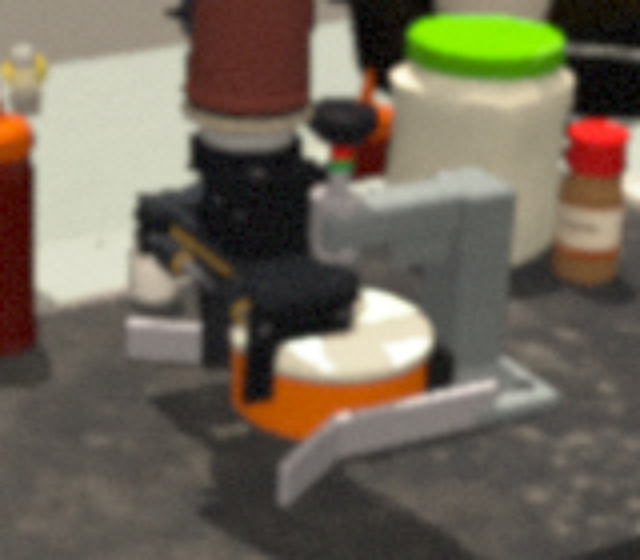

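The tub's right side touches the black stop at about (438,365), it is level, and the push force rose to 18 N. I retreat and check.

Emit:
move_arm --pt "10 0 0 0 50" --pt "30 0 0 0 50" --pt "45 0 0 0 50" --pt "50 0 -45 0 0" --pt "50 0 -95 0 0" --pt "50 0 -145 0 0" --pt "50 0 -195 0 0" --pt "50 0 -240 0 0" --pt "50 0 -240 0 0"

```text
time: 13.1
eef_pos: [544.6, 37.9, 272.7]
orientation: [0.734, 0.679, 0.002, 0.003]
ft_force: [0.7, 0.5, -0.2]
width: 0.117
gripper_force: 0.0
```

```bash
python3 go.py 533.5,-83,240; python3 - <<'E'
from h import *
s=grab_frame("scene");w=grab_frame("wrist")
h=cv2.cvtColor(s["image"],cv2.COLOR_RGB2HSV)
m=(h[...,0]<16)&(h[...,1]>150)&(h[...,2]>110);m[:,:300]=0;m[:225]=0
c=blob(m,(345,248));print("orange",cv2.boundingRect(c))
for O in((533.5,-83),(532.7,-92.9)):
  a=np.linspace(0,2*np.pi,90)
  q=np.array([proj(s,(O[0]+68*np.cos(t),O[1]+68*np.sin(t),z)) for t in a for z in(0,48)])
  print(O,q.min(0),q.max(0))
a=cv2.resize(s["image"][150:290,260:420],(400,350));b=cv2.resize(w["image"],(400,300))
cv2.imwrite("pics/sw.png",np.hstack([a,np.vstack([b,np.zeros((50,400,3),np.uint8)])])[:,:,::-1])
E
```

```text
13.1 [544.6  37.9 272.7] yang -4.52 F [ 0.7  0.5 -0.2] q [ 0.53  0.16 -0.76  1.62  0.11  1.4  -0.32] w 0.11714704890027218
533.5,-83,240 [-121.4   -1.8   32.8]
orange (318, 239, 48, 21)
(533.5, -83) [317.28158063 224.20687661] [366.16718383 260.66541036]
(532.7, -92.9) [320.34077681 223.65802382] [369.15875556 259.95972141]
```

View pics/sw.png

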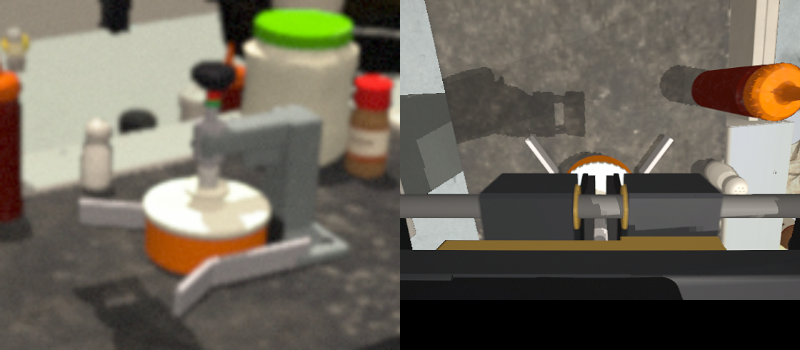

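The wrist view and scene view show the tub seated under the ram and the press at rest. The orange body spans columns 318–366, against 317–366 predicted for home. I've now used all 10 pictures, so from here I work from numbers.

Emit:
move_arm --pt "-20 0 0 0 0" --pt "-50 -1 0 0 0" --pt "-85 -1 0 0 0" --pt "-112 -2 0 0 0" --pt "-120 -2 0 0 0" --pt "-120 -2 15 0 0" --pt "-120 -2 30 0 0" --pt "-120 -2 38 0 0" --pt "-120 -2 40 0 0" --pt "-120 -2 42 0 0"

```text
time: 14.2
eef_pos: [531.0, -80.8, 224.2]
orientation: [0.734, 0.679, -0.0, -0.0]
ft_force: [0.2, -0.1, 0.2]
width: 0.003
gripper_force: 0.0
```

```bash
cat > band.py <<'E'
from h import *
O=(533.5,-83.0)
s=grab_frame("scene");im=cv2.cvtColor(s["image"],cv2.COLOR_RGB2HSV)
for z in (220,195,184,176,156): print(z,proj(s,(*O,z)).round(1),end=" ")
print()
x,y=(int(v) for v in proj(s,(*O,180)))
for n,(a,b) in dict(green=(40,90),red=(0,8)).items():
    H,S,V=cv2.split(im[y-25:y+30,x-9:x+10]);m=(S>90)&(V>50)&(((H>=a)&(H<=b))|((n=="red")&(H>172)))
    r=m.sum(1);print(n,{int(i+y-25):int(v) for i,v in enumerate(r) if v})
    ys,xs=np.nonzero(m);print(" centre",(xs.mean()+x-9,ys.mean()+y-25) if len(xs) else None)
print("column",[tuple(int(q) for q in p) for p in s["image"][y-18:y+22:1,x]])
E
python3 go.py 533,-82,225; python3 band.py
```

```text
14.2 [531.  -80.8 224.2] yang -4.39 F [ 0.2 -0.1  0.2] q [ 0.68  0.16 -0.68  1.71  0.1   1.31 -0.09] w 0.0030786790600208715
533,-82,225 [-1.1  2.1 -0.8]
220 [345.1 176.1] 195 [344.6 184.9] 184 [344.4 188.7] 176 [344.2 191.5] 156 [343.9 198.4] 
green {191: 5, 192: 3}
 centre (np.float64(345.0), np.float64(191.375))
red {167: 2, 168: 1, 170: 1, 173: 1, 176: 1, 177: 1, 178: 1, 182: 1, 183: 2, 184: 3, 185: 2, 186: 11, 187: 11, 188: 11, 189: 5, 190: 5, 191: 4, 192: 5, 193: 5, 194: 1}
 centre (np.float64(349.86486486486484), np.float64(186.4189189189189))
column [(20, 12, 22), (12, 0, 10), (22, 22, 23), (19, 21, 26), (21, 19, 24), (30, 22, 27), (29, 27, 32), (32, 31, 26), (43, 43, 41), (33, 33, 30), (17, 18, 18), (20, 20, 22), (26, 18, 22), (41, 20, 23), (81, 19, 13), (128, 21, 17), (144, 23, 8), (133, 59, 28), (91, 95, 40), (53, 107, 50), (69, 113, 74), (105, 117, 101), (124, 120, 114), (126, 122, 114), (126, 118, 115), (126, 121, 117), (127, 119, 115), (135, 128, 125), (131, 126, 121), (134, 127, 121), (128, 119, 119), (118, 115, 107), (110, 110, 104), (98, 98, 96), (96, 93, 92), (93, 95, 89), (89, 90, 85), (94, 94, 87), (93, 95, 86), (90, 95, 89)]
```

Emit:
move_arm --pt "-1 2 0 0 0" --pt "-1 2 2 0 0" --pt "-1 2 4 0 0" --pt "-1 2 5 0 0" --pt "-1 2 6 0 0"

```text
time: 14.75
eef_pos: [533.2, -82.9, 218.9]
orientation: [0.734, 0.679, 0.0, 0.0]
ft_force: [0.3, -0.1, 3.4]
width: 0.003
gripper_force: 1.4
```

Emit:
move_arm --pt "0 0 1 0 0" --pt "0 0 2 0 0" --pt "0 0 3 0 0" --pt "0 0 4 0 0"

```text
time: 15.15
eef_pos: [533.1, -82.8, 214.7]
orientation: [0.734, 0.679, 0.0, 0.0]
ft_force: [0.8, -0.1, 3.1]
width: 0.002
gripper_force: 1.7
```

Emit:
move_arm --pt "0 0 2 0 0" --pt "0 0 4 0 0" --pt "0 0 6 0 0" --pt "0 0 6 0 0"

```text
time: 15.55
eef_pos: [533.1, -82.9, 208.4]
orientation: [0.734, 0.679, 0.0, 0.0]
ft_force: [2.0, -1.0, 5.0]
width: 0.001
gripper_force: 2.2
```

Emit:
move_arm --pt "0 0 2 0 0" --pt "0 0 4 0 0" --pt "0 0 6 0 0" --pt "0 0 8 0 0" --pt "0 0 9 0 0" --pt "0 0 10 0 0" --pt "0 0 10 0 0"

```text
time: 16.25
eef_pos: [533.2, -82.8, 199.5]
orientation: [0.734, 0.679, 0.0, 0.0]
ft_force: [-1.9, -0.7, 13.0]
width: 0.005
gripper_force: 6.4
```

```bash
python3 go.py; python3 band.py
```

```text
16.25 [533.2 -82.8 199.5] yang -4.47 F [-1.9 -0.7 13. ] q [ 0.68  0.18 -0.68  1.74  0.12  1.26 -0.1 ] w 0.004638661799417611
220 [345.1 176.1] 195 [344.6 184.9] 184 [344.4 188.7] 176 [344.2 191.5] 156 [343.9 198.4] 
green {198: 5}
 centre (np.float64(344.0), np.float64(198.0))
red {170: 1, 181: 1, 183: 2, 184: 2, 185: 1, 190: 1, 191: 2, 192: 3, 193: 10, 194: 9, 195: 7, 196: 4}
 centre (np.float64(347.4186046511628), np.float64(191.69767441860466))
column [(21, 17, 22), (17, 14, 22), (16, 10, 15), (20, 20, 25), (14, 18, 20), (16, 10, 17), (18, 19, 17), (20, 22, 26), (27, 23, 24), (8, 4, 5), (1, 8, 5), (20, 16, 22), (29, 25, 24), (27, 27, 27), (29, 28, 30), (34, 34, 36), (25, 32, 28), (26, 29, 29), (25, 22, 25), (22, 26, 26), (27, 15, 22), (66, 23, 24), (114, 17, 15), (140, 23, 14), (137, 49, 29), (97, 80, 34), (65, 105, 56), (81, 113, 80), (120, 127, 115), (127, 123, 117), (128, 119, 116), (117, 116, 110), (105, 103, 99), (99, 100, 95), (91, 92, 89), (91, 89, 87), (91, 94, 88), (90, 93, 87), (90, 92, 86), (88, 88, 85)]
```

Emit:
move_arm --pt "0 0 1 0 0" --pt "0 0 2 0 0" --pt "0 0 3 0 0" --pt "0 0 3.5 0 0" --pt "0 0 3.5 0 0" --pt "0 0 3.5 0 0"

```text
time: 16.9
eef_pos: [533.2, -82.9, 196.4]
orientation: [0.734, 0.679, 0.0, 0.001]
ft_force: [-2.6, -0.2, 14.7]
width: 0.004
gripper_force: 7.5
```

```bash
python3 go.py; python3 band.py
```

```text
16.9 [533.2 -82.9 196.4] yang -4.47 F [-2.6 -0.2 14.7] q [ 0.68  0.18 -0.68  1.74  0.12  1.26 -0.1 ] w 0.0038503057541922686
220 [345.1 176.1] 195 [344.6 184.9] 184 [344.4 188.7] 176 [344.2 191.5] 156 [343.9 198.4] 
green {}
 centre None
red {172: 1, 173: 1, 174: 1, 181: 1, 182: 1, 183: 1, 185: 2, 191: 1, 192: 2, 193: 3, 194: 6, 195: 7, 196: 7, 197: 5}
 centre (np.float64(346.7948717948718), np.float64(191.66666666666666))
column [(18, 7, 13), (19, 16, 18), (12, 4, 14), (15, 15, 14), (18, 13, 15), (26, 19, 19), (19, 24, 23), (14, 14, 16), (28, 24, 25), (19, 20, 24), (17, 19, 19), (3, 7, 8), (12, 13, 15), (23, 18, 20), (21, 19, 21), (21, 20, 22), (30, 32, 29), (37, 34, 33), (31, 30, 31), (23, 26, 24), (16, 8, 17), (28, 18, 16), (69, 21, 23), (110, 10, 17), (139, 17, 17), (137, 45, 23), (111, 80, 45), (95, 109, 80), (117, 126, 113), (127, 121, 116), (124, 116, 116), (122, 118, 115), (105, 105, 96), (99, 97, 92), (92, 92, 87), (88, 92, 87), (90, 93, 87), (90, 89, 88), (85, 84, 81), (90, 91, 87)]
```

Travel is about 23.6 mm at 14.7 N, which is mid-band, and a sliver of green still shows above the rim. I now hold.

Emit:
move_arm --pt "0 0 0 0 0" --pt "0 0 0 0 0" --pt "0 0 0 0 0" --pt "0 0 0 0 0" --pt "0 0 0 0 0" --pt "0 0 0 0 0" --pt "0 0 0 0 0" --pt "0 0 0 0 0" --pt "0 0 0 0 0" --pt "0 0 0 0 0"

```text
time: 17.95
eef_pos: [533.2, -82.8, 196.3]
orientation: [0.734, 0.679, 0.0, 0.001]
ft_force: [-2.4, 0.0, 15.1]
width: 0.006
gripper_force: 7.5
```

Emit:
move_arm --pt "0 0 0 0 0" --pt "0 0 0 0 0" --pt "0 0 0 0 0" --pt "0 0 0 0 0" --pt "0 0 0 0 0" --pt "0 0 0 0 0" --pt "0 0 0 0 0" --pt "0 0 0 0 0" --pt "0 0 0 0 0" --pt "0 0 0 0 0"

```text
time: 18.95
eef_pos: [533.2, -82.8, 196.4]
orientation: [0.734, 0.679, 0.0, 0.001]
ft_force: [-3.7, -1.1, 14.4]
width: 0.006
gripper_force: 7.5
```

Emit:
move_arm --pt "0 0 0 0 0" --pt "0 0 0 0 0" --pt "0 0 0 0 0" --pt "0 0 0 0 0" --pt "0 0 0 0 0" --pt "0 0 0 0 0" --pt "0 0 0 0 0" --pt "0 0 0 0 0" --pt "0 0 0 0 0" --pt "0 0 0 0 0"

```text
time: 19.95
eef_pos: [533.2, -82.8, 196.4]
orientation: [0.734, 0.679, 0.0, 0.001]
ft_force: [-3.0, -0.8, 15.6]
width: 0.007
gripper_force: 7.5
```

```bash
python3 -c "
from rig import *
print(finish_job())"
```

```text
the job is handed in; nothing more can be done
None
```

I slid the tub home against the back stop, pressed the knob to the middle of the green band (about 23.6 mm travel, 15 N), held it there for 3 s, and handed the job in with the knob still held down.

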